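# Tip a flush colour panel out of its block and file it in the drying rack

### The arm

A 7-joint arm with a two-finger parallel gripper is mounted at the origin on a cart in front of the work surface, level with it; the furniture and walls round the work are solid. World frame = base frame: x ahead of the robot, y to its left, z up, the work surface at z = 0. Lengths are in m, angles in rad, forces in N, time in s.
With the tool pointing down it reaches from about 0.4 to 0.85 m from the base axis. Payload 4.5 kg.
Tool frame: the origin (TCP) lies at the very end of the fingers, on their centre line; the grasp point (between the pads) lies 19 mm behind it; z points along the fingers, y is the line along which they close (so a half turn about z gives the same grasp; the last joint's range is limited). The gripper opens to 88 mm and grips with 3 to 60 N. Pads are 18 mm wide; open, the fingers measure 123 mm over their backs; the gripper's body (75 mm by 187 mm) begins 45 mm behind the grasp point.
Start: joints at [-1.146, 0.689, -0.195, 1.565, 0.157, 0.902, -0.215], TCP at [0.238, 0.578, 0.239] pointing down, gripper open.
Joint ranges: [-3.01, 3.01], [-0.46, 2.08], [-1.47, 1.51], [0.13, 2.56], [-1, 4.14], [0.04, 2.09], [-2.66, 2.66]. Speed limits (rad/s): [2.57, 2.57, 3.14, 3.14, 3.14, 3.14, 3.14].

### API

Orientations are given as a unit quaternion [x, y, z, w].
In Python, from plant import r, eyes, nets gives the robot as it stands.
- The arm moves only by the shell command python3 -m pendant 'ROWS' [FORCE]. ROWS is JSON, a list of rows, each an object of numbers: "claw": the opening, from 0 (shut) to 1 (fully open); "dx", "dy", "dz": the shift along the world's x, y, z in mm; "twist": the turn about the world's z in rad. In form: [{"claw": .., "dx": .., "dy": .., "dz": .., "twist": ..}, ...]. A call has 1 to 8 rows; each row is the pose to reach, as a shift and turn from the pose commanded when the call began; what a row does not reach only later rows make up. A row lasts 1/10 s, in which the tool goes at most 50 mm and 8.59 degrees, less where a joint would pass 70% of its speed; a pose out of reach is approached as far as the arm can. A call with a gripper value outside its range is refused whole. The fingers move at their own pace and stop on an object; FORCE is the grip in N (left out, the last holds). Time passes only in rows, so rows that repeat a pose let the fingers close. It gives the time, the measured TCP pose, the force, the opening and the grip force at its end, in the units of the state.
- r.get_state(): the state, without advancing time (a new reading comes with each control period).
- eyes.snapshot(name): name is "scene" or "side" or "wrist"; returns (picture, depth): 384x512x3 uint8, blue, green, red; 384x512 float32, m along the optical axis (not along the pixel's ray), 0 where there is no reading.
- eyes.camera_info(name): a dict with "K" (3x3 intrinsics, pixels), "world_to_cam" (4x4, takes a point from world to camera coordinates); the wrist camera has in their place "T_tool_cam" (4x4, takes a point from camera to tool coordinates, whose origin is the TCP and whose axes are the flange's). Camera axes: x right, y down, z forward; pixel columns grow to the right and rows downward; lengths in m; the calibration is good to about 2 mm. A picture is of the moment at which its call begins: read the wrist's pose just before it. camera_info takes no time and is no camera call.
- r.finish_job(): hands the job in; it is judged then, once.
Trained networks look in the newest picture that a camera, given by its name, has taken for a name from the list of things; names that differ only in an ending like _2 or _b are one class to them, and where a whole thing is asked for, a point or a joint stands for the part that bears it (a point fixed in the world has none). Each returns a list of dicts, best first, with "confidence" (0 to 1); they miss things now and then, are a little off and sometimes report something else, mostly with a low value. They report only what shows in the picture. A call takes as long as a camera call. They do not tell look-alikes from the thing itself.
- nets.spot_in(camera, query): "box" ([left, top, width, height] as shares, 0 to 1, of the picture: columns of its width, rows of its height, round what is visible of it).
- nets.place_of(camera, query): "position" ([column, row] as shares, 0 to 1, of the picture: columns of its width, rows of its height: a listed point, or the origin of a listed thing).
The state is a dict: "clock": time; "q": joint angles; "qd": joint speeds; "joint_torque": joint torques, N m; "tool_pos": TCP position; "eef_rot": TCP orientation; "contact_force": force on the tool from outside, world axes, zero at the start; "moment": the same for the moment, N m; "opening": opening from 0.0 (shut) to 1.0 (fully open); "finger_force": force on a finger pad.
Only numpy, scipy, OpenCV 4.12 (cv2) and the standard library are available. Lean on these libraries where they do the work, as an engineer would, in place of code of your own. Each camera call takes 0.05 s, during which the arm holds its last target. There are 200 camera calls.

### The job

The blue colour panel lies flush in the wooden tipping block: press down the end between the two brass dots so that its other end tips up, and take it by the raised end. Lean it on the brown wooden rest and let go, then take it again by its two faces and stand it on end, fully down, in the white rack's empty slot (the one with the cork pad), and let go. Leave the two other panels in the rack and the jar, bottle and cup where they are.

Things in the scene. Friction and masses are not known exactly. Their poses are not given: they have to be found in the camera images.
- blue_panel_center (a point): Centre of the blue colour panel, a rigid plywood panel 120 x 56 x 12 mm, about 0.12 kg, painted on one face. Its x runs along the 120 mm length, y along the 56 mm width, z along the 12 mm thickness, out of the painted face. At the start it lies painted face up in the tipping block's pocket, top flush with the deck; its -x end is the end to press, its +x end the one that tips up.
- tip_block: Fixed wooden block 168 (x) x 102 (y) x 48 mm high; origin at the centre of its underside. In its flat deck is a pocket 131 x 62 mm with a tipping aluminium seat that carries the panel, axes parallel to the block's, centred over its origin. The gaps round the panel (2 to 8 mm) are too tight for fingers. Two brass dots on the deck at x = -60 mm, either side, mark the end to press.
- seat_pivot (a point): Point on the tipping seat's pivot, which runs along the block's y: at x = -15 mm in the block, 36 mm above the table, under the panel, 45 mm from the panel's pressed end (block axes). The pocket's floor lies 4 mm above the table; a low lip on the seat keeps the tipped panel from sliding off.
- seat (a joint): Tipping seat, rad: 0 = level, panel flush; grows as the pressed end sinks, to a stop at 0.56 (32 degrees). Stiff hinge (0.12 N m): stays where it is left; takes about 4 to 10 N pressed 35 mm from the pivot. Fully tipped, the underside of the panel's raised end stands about 26 mm clear of the deck, and its sides can be taken there from above.
- rest: Fixed brown wooden leaning rest, base 120 x 90 x 12 mm. Origin on its underside; x points from its open front to its back. A 62 mm high, 84 mm wide back board leans towards +x, 26 degrees from vertical; a 26 mm deep seat at right angles to it, ended by a 10 mm high front lip, carries the panel's lower end. The inner corner of seat and board is at x = 0, z = 30 mm, along y.
- rest_spot (a point): Where the panel's centre is when it leans on the rest on its end, flat against the board (it may lean a little further if its foot stands forward): 60 mm up the board from the seat and 6 mm in front of the board (axes those of the rest). The panel's upper half then stands free above the board.
- rack: Fixed white drying rack, base 190 (x) x 78 (y) x 8 mm; origin at the centre of its underside. Three slots across it at x = -60, 0, +60 mm, each 18 mm wide along x between two plates 6 mm thick, 70 mm wide along y, whose tops are 63 mm above the table. Two slots hold other panels, standing on end, 128 mm high above the table.
- slot_pad_top (a point): Centre of the top of the cork pad (18 x 66 mm) in the bottom of the rack's empty slot, 10 mm above the table; axes those of the rack. The blue panel shall stand on it.
- red_panel_center (a point): Centre of the red panel, same size as the blue one, standing on end in a rack slot, 12 mm thick along the rack's x, loose. To be left alone.
- yellow_panel_center (a point): Centre of the yellow panel, same as the red one, in another slot. To be left alone.
- jar_center (a point): Centre of a closed white and pink paint jar, 54 mm across, 62 mm high, loose on the table. To be left alone.
- glue_bottle_center (a point): Point on the axis, 42 mm up, of a standing yellow squeeze bottle with red tip, 43 x 56 x 152 mm, loose. To be left alone.
- paint_cup_center (a point): Centre of a white paper paint cup with red paint, 58 mm across, 60 mm high, loose. To be left alone.
Things that resemble listed ones, but are neither listed nor needed, are in the scene too. Of the things that look like the rest, the smaller one is meant.

How it is judged:
By the outcome, as a careful person would: the job done as asked, in the order asked, and still so for the second after the job is handed in, with the robot touching nothing.
It also fails if it takes over 69 s, if anything falls off the work surface, if the arm or the gripper's body presses on something with over 40 N, if the wrist force passes 120 N, or if a joint passes its speed limit or range.

## Working session

There is one attempt and no reset: what is moved stays moved. The work goes in short steps, Python scripts to look and compute and a shell command to move; the robot and the scene stay as the last step left them, time stands still between calls to the robot, and variables do not carry over. Pictures are saved under pics/ and viewed, at most 10 in all, crops included, and the job is handed in when it is done.

```bash
ls; mkdir -p pics; cat > h.py <<'E'
import numpy as np,cv2
from plant import r,eyes,nets
def snap(c,n=None):
    s=r.get_state(); p,d=eyes.snapshot(c)
    if n: cv2.imwrite(f'pics/{n}.png',p)
    return p,d,s
from scipy.spatial.transform import Rotation as R
def cam(c,s=None):
    i=eyes.camera_info(c); K=np.array(i['K'])
    if c=='wrist':
        T=np.eye(4);T[:3,:3]=R.from_quat(s['eef_rot']).as_matrix();T[:3,3]=s['tool_pos']
        return K,T@np.array(i['T_tool_cam'])
    return K,np.linalg.inv(np.array(i['world_to_cam']))
def cloud(c,d,s=None):
    K,T=cam(c,s); v,u=np.mgrid[:d.shape[0],:d.shape[1]]
    P=np.stack([(u-K[0,2])/K[0,0]*d,(v-K[1,2])/K[1,1]*d,d],-1)
    W=P@T[:3,:3].T+T[:3,3]; W[d<=0]=np.nan
    return W
def proj(c,pts,s=None):
    K,T=cam(c,s); q=(np.atleast_2d(pts)-T[:3,3])@T[:3,:3]
    q=q@K.T; return q[:,:2]/q[:,2:]
E
python3 - <<'E'
from h import *
names="blue_panel_center tip_block seat_pivot rest rest_spot rack slot_pad_top red_panel_center yellow_panel_center jar_center glue_bottle_center paint_cup_center".split()
for c in('scene','side'):
    p,d,s=snap(c,c); W=cloud(c,d); np.save(c+'W.npy',W)
    for n in names:
        for o in nets.place_of(c,n)[:3]:
            u,v=o['position'][0]*512,o['position'][1]*384
            print(c,n,round(o['confidence'],2),round(u),round(v),np.round(W[min(int(v),383),min(int(u),511)],3))
print(r.get_state()['clock'],r.get_state()['eef_rot'])
a=cv2.imread('pics/scene.png')
cv2.imwrite('pics/s1.png',cv2.resize(a,(800,600)));cv2.imwrite('pics/s2.png',cv2.resize(cv2.imread('pics/side.png'),(800,600)))
E
```

```text
pics
scene blue_panel_center 0.63 364 240 [ 0.578 -0.225  0.052]
scene tip_block 0.96 360 251 [ 0.527 -0.233  0.049]
scene seat_pivot 0.83 358 245 [ 0.555 -0.218  0.047]
scene rest 0.89 193 170 [0.595 0.425 0.051]
scene rest 0.74 276 229 [0.496 0.025 0.037]
scene rest_spot 0.95 193 141 [0.676 0.486 0.109]
scene rest_spot 0.72 280 202 [0.661 0.105 0.001]
scene rack 0.77 223 200 [0.547 0.258 0.019]
scene rack 0.56 362 241 [ 0.569 -0.221  0.049]
scene rack 0.5 281 202 [0.661 0.105 0.001]
scene slot_pad_top 0.31 260 173 [0.716 0.221 0.041]
scene red_panel_center 0.61 224 185 [0.561 0.266 0.064]
scene yellow_panel_center 0.73 239 177 [0.617 0.245 0.076]
scene jar_center 0.75 257 248 [0.377 0.016 0.051]
scene glue_bottle_center 0.88 303 181 [0.736 0.066 0.058]
scene glue_bottle_center 0.54 224 197 [0.551 0.257 0.025]
scene glue_bottle_center 0.52 262 174 [0.714 0.216 0.039]
scene paint_cup_center 0.57 262 173 [0.714 0.216 0.044]
side blue_panel_center 0.65 258 146 [ 0.592 -0.245  0.048]
side blue_panel_center 0.53 260 172 [ 0.576 -0.126 -0.001]
side tip_block 0.61 257 161 [ 0.586 -0.164  0.025]
side tip_block 0.56 264 151 [ 0.566 -0.194  0.047]
side seat_pivot 0.6 263 150 [ 0.567 -0.208  0.045]
side rest 0.75 269 196 [0.533 0.087 0.025]
side rest_spot 0.72 263 170 [0.557 0.021 0.083]
side rest_spot 0.69 207 237 [0.608 0.753 0.329]
side rack 0.83 256 234 [0.557 0.29  0.017]
side slot_pad_top 0.53 273 235 [0.509 0.285 0.009]
side slot_pad_top 0.36 260 162 [ 0.579 -0.165  0.02 ]
side red_panel_center 0.85 252 213 [0.568 0.297 0.088]
side yellow_panel_center 0.58 233 211 [0.624 0.27  0.078]
side jar_center 0.64 313 187 [0.395 0.067 0.053]
side paint_cup_center 0.21 257 145 [ 0.596 -0.247  0.047]
1.3 [ 1.94127482e-01  9.80976309e-01  3.61624827e-05 -7.95138670e-06]
```

View pics/s1.png

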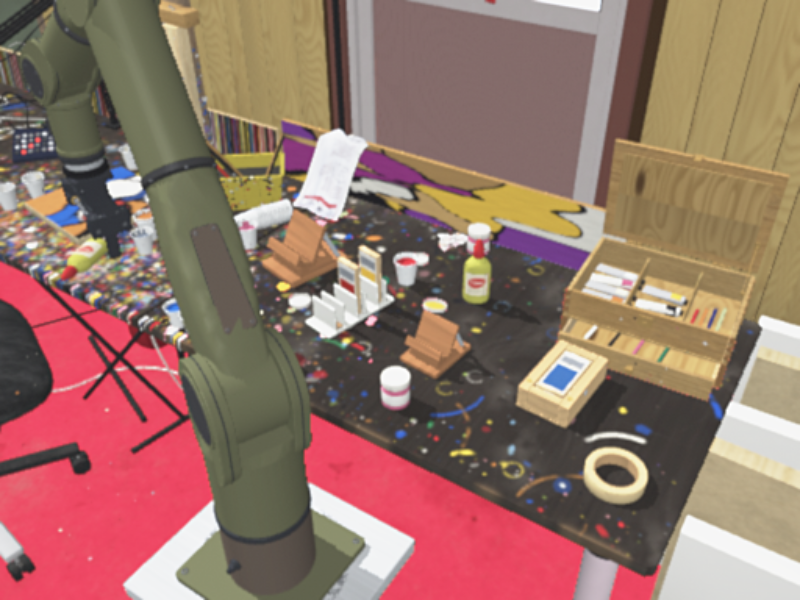

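View pics/s2.png

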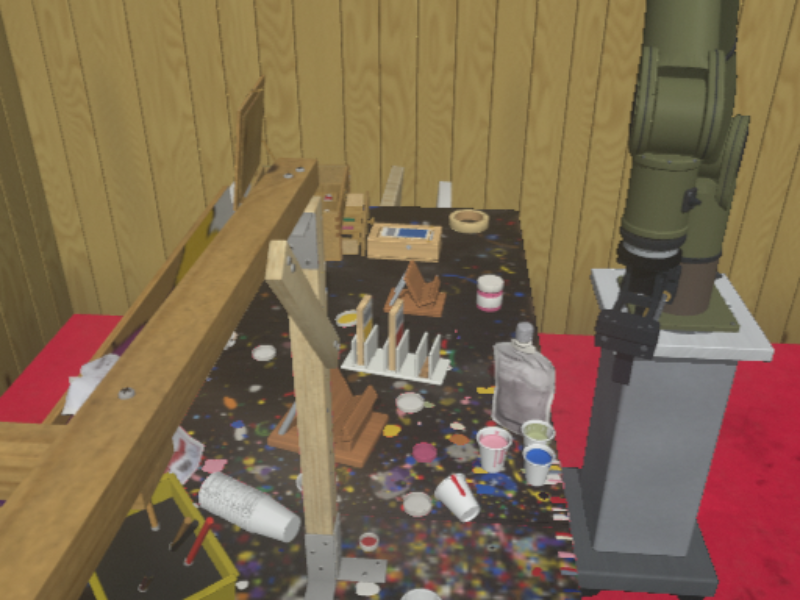

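The scene view shows two look-alike rests: the larger at about (193,160) and the smaller at about (278,219), in 512-wide pixels. The smaller is the one meant. The rack is at (224,195), with its empty slot on the robot-side end. The tip block is at (360,245). Next I'll go over these with the wrist camera.

```bash
python3 -m pendant '[{"dz":50},{"dz":100},{"dz":130,"dx":50,"dy":-20},{"dz":130,"dx":90,"dy":-50},{"dz":130,"dx":130,"dy":-80},{"dz":130,"dx":170,"dy":-120},{"dz":130,"dx":200,"dy":-160},{"dz":130,"dx":230,"dy":-200}]' 
python3 -m pendant '[{"dx":20,"dy":-40},{"dx":40,"dy":-80},{"dx":40,"dy":-120},{"dx":40,"dy":-160},{"dx":40,"dy":-160},{"dx":40,"dy":-160}]'
python3 - <<'E'
from h import *
print(np.round(eyes.camera_info('wrist')['T_tool_cam'],3),np.round(eyes.camera_info('wrist')['K'],0))
p,d,s=snap('wrist','w1'); W=cloud('wrist',d,s); np.save('w1.npy',W)
print(s['tool_pos'],s['clock'])
for n in "rack slot_pad_top red_panel_center yellow_panel_center rest rest_spot jar_center".split():
    for o in nets.place_of('wrist',n)[:2]:
        u,v=o['position'][0]*512,o['position'][1]*384
        print(n,round(o['confidence'],2),round(u),round(v),np.round(W[min(int(v),383),min(int(u),511)],3))
E
```

```text
[[ 0.    -0.963 -0.268  0.069]
 [ 1.     0.     0.    -0.   ]
 [ 0.    -0.268  0.963 -0.147]
 [ 0.     0.     0.     1.   ]] [[337.   0. 261.]
 [  0. 337. 194.]
 [  0.   0.   1.]]
[0.23804014 0.57792042 0.23873116] 1.3validation failed for argument at $[0]...
validation failed for argument at $[0]...
```

View pics/w1.png

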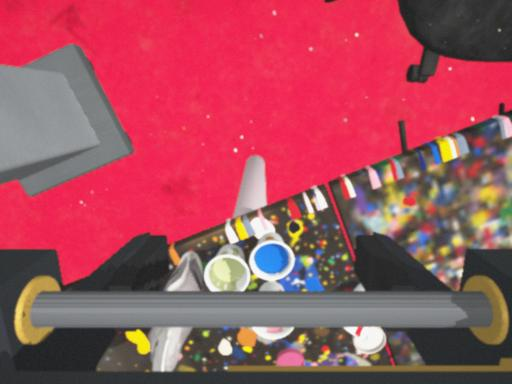

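The wrist picture shows only the start area, with the red floor and paint cups; the arm has not moved because every row needs all keys. I'll estimate the yaw angles from the clouds first.

```bash
python3 - <<'E'
from h import *
for c in('scene','side'):
    W=np.load(c+'W.npy').reshape(-1,3)
    def rect(n,x0,x1,y0,y1,z0,z1):
        m=(W[:,0]>x0)&(W[:,0]<x1)&(W[:,1]>y0)&(W[:,1]<y1)&(W[:,2]>z0)&(W[:,2]<z1)
        P=W[m][:,:2].astype(np.float32)
        if len(P)>5: print(c,n,len(P),[np.round(a,3) for a in cv2.minAreaRect(P)], P.mean(0).round(3))
    rect('block',.45,.7,-.36,-.1,.042,.054)
    rect('rest_base',.4,.66,-.06,.14,.007,.02)
    rect('rest_top',.4,.66,-.06,.14,.075,.1)
    rect('rackbase',.4,.72,.15,.38,.005,.012)
    rect('panels',.4,.7,.15,.38,.1,.14)
    rect('platetops',.4,.7,.15,.38,.055,.068)
    rect('jar',.34,.44,0,.1,.03,.07)
E
```

```text
scene block 1582 [array([ 0.596, -0.259]), array([0.198, 0.206]), np.float64(89.29)] [ 0.594 -0.223]
scene rest_base 344 [array([0.553, 0.056]), array([0.226, 0.138]), np.float64(7.17)] [0.526 0.034]
scene rest_top 102 [array([0.557, 0.04 ]), array([0.085, 0.019]), np.float64(86.266)] [0.555 0.039]
scene rackbase 313 [array([0.562, 0.269]), array([0.221, 0.319]), np.float64(86.25)] [0.545 0.26 ]
scene panels 256 [array([0.596, 0.264]), array([0.064, 0.078]), np.float64(76.946)] [0.592 0.26 ]
scene platetops 249 [array([0.566, 0.268]), array([0.07 , 0.156]), np.float64(77.657)] [0.56  0.266]
scene jar 325 [array([0.388, 0.034]), array([0.053, 0.052]), np.float64(44.782)] [0.382 0.03 ]
side block 582 [array([ 0.597, -0.239]), array([0.177, 0.199]), np.float64(87.778)] [ 0.589 -0.206]
side rest_base 330 [array([0.502, 0.048]), array([0.093, 0.204]), np.float64(84.612)] [0.535 0.054]
side rest_top 55 [array([0.558, 0.044]), array([0.088, 0.012]), np.float64(83.336)] [0.558 0.046]
side rackbase 579 [array([0.575, 0.287]), array([0.153, 0.319]), np.float64(63.946)] [0.556 0.289]
side panels 258 [array([0.596, 0.265]), array([0.064, 0.073]), np.float64(77.573)] [0.596 0.272]
side platetops 249 [array([0.568, 0.271]), array([0.072, 0.151]), np.float64(78.723)] [0.568 0.28 ]
side jar 234 [array([0.391, 0.039]), array([0.052, 0.058]), np.float64(0.808)] [0.391 0.047]
```

```bash
python3 -m pendant '[{"claw":1,"dx":0,"dy":0,"dz":50,"twist":0},{"claw":1,"dx":0,"dy":0,"dz":100,"twist":0},{"claw":1,"dx":40,"dy":-20,"dz":120,"twist":0.1},{"claw":1,"dx":80,"dy":-50,"dz":120,"twist":0.2},{"claw":1,"dx":120,"dy":-80,"dz":120,"twist":0.3},{"claw":1,"dx":160,"dy":-110,"dz":120,"twist":0.36},{"claw":1,"dx":190,"dy":-150,"dz":120,"twist":0.36},{"claw":1,"dx":220,"dy":-190,"dz":120,"twist":0.36}]'
python3 -m pendant '[{"claw":1,"dx":20,"dy":-40,"dz":0,"twist":0},{"claw":1,"dx":40,"dy":-80,"dz":0,"twist":0},{"claw":1,"dx":60,"dy":-120,"dz":0,"twist":0},{"claw":1,"dx":80,"dy":-160,"dz":0,"twist":0},{"claw":1,"dx":80,"dy":-200,"dz":0,"twist":0},{"claw":1,"dx":80,"dy":-230,"dz":0,"twist":0},{"claw":1,"dx":80,"dy":-230,"dz":0,"twist":0}]'
python3 - <<'E'
from h import *
p,d,s=snap('wrist','w1'); W=cloud('wrist',d,s); np.save('w1.npy',W)
print(s['tool_pos'],s['clock'],s['eef_rot'])
c=np.array([[.567,.27,.0],[.508,.283,.063],[.557,.042,.09],[.39,.037,.06],[.567,-.22,.05]])
print(proj('wrist',c,s).round())
E
```

```text
clock: 2.5
tool_pos: [0.4594, 0.3862, 0.3586]
eef_rot: [0.016, 1.0, 0.0, 0.0]
contact_force: [0.4, -0.0, -0.2]
opening: 0.997
finger_force: 0.0
clock: 3.2
tool_pos: [0.5389, 0.1517, 0.3587]
eef_rot: [0.02, 1.0, -0.002, 0.0]
contact_force: [0.2, 0.9, -0.5]
opening: 0.999
finger_force: 0.0
[0.53885089 0.15171066 0.35870868] 3.2 [ 1.96776883e-02  9.99804352e-01 -2.01023904e-03  7.47208217e-05]
[[341. 164.]
 [363. 127.]
 [176. 176.]
 [163.  37.]
 [ -3. 184.]]
```

View pics/w1.png

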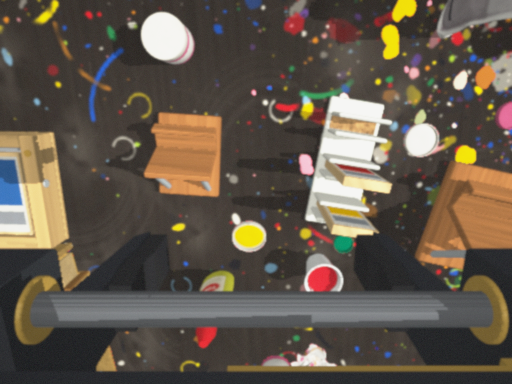

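```bash
python3 - <<'E'
from h import *
W=np.load('w1.npy').reshape(-1,3)
def rect(n,x0,x1,y0,y1,z0,z1):
    m=(W[:,0]>x0)&(W[:,0]<x1)&(W[:,1]>y0)&(W[:,1]<y1)&(W[:,2]>z0)&(W[:,2]<z1)
    P=W[m][:,:2].astype(np.float32)
    if len(P)>5: print(n,len(P),[np.round(a,4) for a in cv2.minAreaRect(P)], P.mean(0).round(4),W[m][:,2].mean().round(4))
rect('table',.4,.66,.05,.4,-.02,.004)
rect('restbase',.45,.62,-.04,.12,.009,.016)
rect('resttop',.45,.66,-.06,.14,.08,.1)
rect('restmid',.45,.66,-.06,.14,.03,.08)
rect('rackbase',.43,.7,.2,.36,.005,.013)
rect('panels',.4,.7,.2,.38,.12,.14)
rect('platetops',.4,.7,.15,.38,.060,.068)
m=(abs(W[:,2]-.063)<.005)&(W[:,0]<.7)&(W[:,0]>.43)&(W[:,1]>.2)&(W[:,1]<.36)
a=np.deg2rad(-12.)
P=W[m]; t=P[:,0]*np.cos(a)+P[:,1]*np.sin(a)
h,e=np.histogram(t,bins=np.arange(.39,.6,.003)); print([(round(x,3),c) for x,c in zip(e,h) if c])
E
```

```text
table 31752 [array([0.53 , 0.225]), array([0.26, 0.35]), np.float64(0.0006)] [0.5094 0.2222] 0.0015
restbase 1712 [array([0.544 , 0.0442]), array([0.0887, 0.1198]), np.float64(83.8858)] [0.545  0.0512] 0.0131
resttop 537 [array([0.5574, 0.0421]), array([0.0835, 0.0113]), np.float64(83.6972)] [0.5572 0.0427] 0.0845
restmid 2998 [array([0.5421, 0.0439]), array([0.0841, 0.0898]), np.float64(84.3918)] [0.5292 0.0457] 0.0497
rackbase 3523 [array([0.5836, 0.2597]), array([0.0991, 0.2281]), np.float64(80.1667)] [0.5414 0.2712] 0.0096
panels 1010 [array([0.5964, 0.265 ]), array([0.0559, 0.0726]), np.float64(78.4951)] [0.5909 0.2632] 0.1283
platetops 1172 [array([0.5672, 0.2708]), array([0.0688, 0.1501]), np.float64(78.3519)] [0.5536 0.2704] 0.0636
[(np.float64(0.423), np.int64(109)), (np.float64(0.426), np.int64(128)), (np.float64(0.429), np.int64(18)), (np.float64(0.447), np.int64(120)), (np.float64(0.45), np.int64(118)), (np.float64(0.453), np.int64(15)), (np.float64(0.483), np.int64(128)), (np.float64(0.486), np.int64(108)), (np.float64(0.489), np.int64(43)), (np.float64(0.492), np.int64(19)), (np.float64(0.495), np.int64(3)), (np.float64(0.498), np.int64(4)), (np.float64(0.501), np.int64(4)), (np.float64(0.507), np.int64(26)), (np.float64(0.51), np.int64(26)), (np.float64(0.513), np.int64(3)), (np.float64(0.543), np.int64(143)), (np.float64(0.546), np.int64(91)), (np.float64(0.549), np.int64(56)), (np.float64(0.552), np.int64(31)), (np.float64(0.555), np.int64(3)), (np.float64(0.558), np.int64(3)), (np.float64(0.561), np.int64(3)), (np.float64(0.567), np.int64(20)), (np.float64(0.57), np.int64(17)), (np.float64(0.573), np.int64(2))]
```

The wrist view is clear. The smaller rest is at (188,155), with its seat towards the robot (rows 120–150) and its board leaning away. The larger look-alike sits at (470,215). The rack's empty corked slot is at (357,127), with the red panel at (360,178) and the yellow at (348,218). Part of the tip block shows at (25,190).

```bash
python3 - <<'E'
from h import *
W=np.load('w1.npy').reshape(-1,3)
a=np.deg2rad(-6.0); ex=np.array([np.cos(a),np.sin(a)]); ey=np.array([-ex[1],ex[0]])
D=W[:,:2]-[.544,.0442]; X=D@ex; Y=D@ey
for x in np.arange(-.066,.07,.006):
    m=(abs(X-x)<.003)&(abs(Y)<.025)
    if m.sum(): print(round(x,3),m.sum(),np.percentile(W[m,2],[5,25,50,75,95]).round(3))
m=(W[:,2]>.03)&(abs(X)<.06)&(abs(Y)<.07); print('Y range z>.03',np.percentile(Y[m],[.5,99.5]))
E
python3 -m pendant '[{"claw":1,"dx":0,"dy":-45,"dz":0,"twist":0},{"claw":1,"dx":0,"dy":-90,"dz":0,"twist":0},{"claw":1,"dx":0,"dy":-135,"dz":0,"twist":0},{"claw":1,"dx":0,"dy":-180,"dz":0,"twist":0},{"claw":1,"dx":0,"dy":-230,"dz":0,"twist":0},{"claw":1,"dx":0,"dy":-280,"dz":-20,"twist":0},{"claw":1,"dx":0,"dy":-320,"dz":-60,"twist":0},{"claw":1,"dx":0,"dy":-350,"dz":-60,"twist":0}]'
python3 -m pendant '[{"claw":1,"dx":0,"dy":0,"dz":0,"twist":0},{"claw":1,"dx":0,"dy":0,"dz":0,"twist":0},{"claw":1,"dx":0,"dy":0,"dz":0,"twist":0}]'
python3 - <<'E'
from h import *
p,d,s=snap('wrist','w2'); W=cloud('wrist',d,s); np.save('w2.npy',W)
print(s['tool_pos'],s['clock'],s['eef_rot'],s['q'])
for n in "blue_panel_center tip_block seat_pivot".split():
    for o in nets.place_of('wrist',n)[:2]:
        u,v=o['position'][0]*512,o['position'][1]*384
        print(n,round(o['confidence'],2),round(u),round(v),np.round(W[min(int(v),383),min(int(u),511)],3))
E
```

```text
-0.066 143 [0.    0.001 0.001 0.002 0.003]
-0.06 163 [0.    0.001 0.005 0.012 0.014]
-0.054 148 [0.012 0.013 0.013 0.014 0.015]
-0.048 208 [0.012 0.013 0.014 0.039 0.043]
-0.042 208 [0.014 0.045 0.048 0.051 0.054]
-0.036 131 [0.051 0.052 0.053 0.054 0.055]
-0.03 149 [0.037 0.038 0.039 0.039 0.041]
-0.024 147 [0.034 0.035 0.036 0.037 0.038]
-0.018 142 [0.031 0.032 0.033 0.034 0.035]
-0.012 199 [0.031 0.035 0.037 0.04  0.043]
-0.006 216 [0.043 0.046 0.05  0.053 0.055]
-0.0 236 [0.056 0.059 0.062 0.065 0.068]
0.006 253 [0.068 0.071 0.074 0.077 0.08 ]
0.012 214 [0.081 0.083 0.085 0.086 0.087]
0.018 103 [0.083 0.084 0.085 0.085 0.086]
0.036 47 [0.012 0.013 0.013 0.014 0.015]
0.042 114 [0.012 0.013 0.013 0.014 0.015]
0.048 126 [0.012 0.013 0.013 0.014 0.015]
0.054 126 [0.012 0.013 0.013 0.014 0.015]
0.06 51 [0.001 0.012 0.012 0.013 0.014]
0.066 119 [-0.     0.001  0.001  0.002  0.003]
Y range z>.03 [-0.03991911  0.06962305]
clock: 4.05
tool_pos: [0.5369, -0.1915, 0.2957]
eef_rot: [0.014, 1.0, 0.001, -0.002]
contact_force: [0.2, 0.2, -0.6]
opening: 0.996
finger_force: 0.0
clock: 4.35
tool_pos: [0.5392, -0.1895, 0.2992]
eef_rot: [0.014, 1.0, 0.001, 0.001]
contact_force: [0.3, 0.5, 0.1]
opening: 0.999
finger_force: 0.0
[ 0.53922175 -0.18951368  0.29923616] 4.35 [1.36428407e-02 9.99906327e-01 7.91839258e-04 7.63407884e-04] [ 0.41435896  0.55172536 -0.25918225  1.65150053  0.16266564  0.95844537
  1.64189925]
blue_panel_center 0.78 243 194 [ 0.578 -0.213  0.05 ]
```

View pics/w2.png

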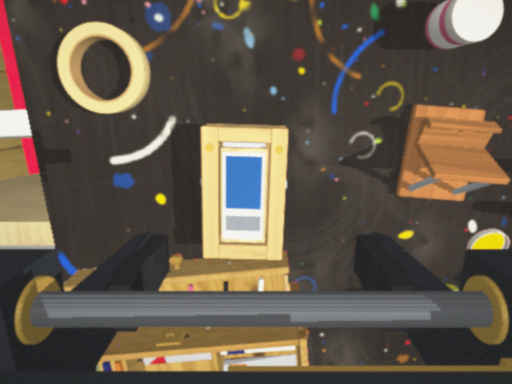

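The tip block is at (245,190), with brass dots at about (210,147) and (279,147), so the end to press is the one nearer the robot. The paint box lies close behind it at row 265.

```bash
python3 - <<'E'
from h import *
Wf=np.load('w2.npy'); W=Wf.reshape(-1,3); p=cv2.imread('pics/w2.png')
def rect(n,m):
    P=W[m][:,:2].astype(np.float32)
    c,sz,a=cv2.minAreaRect(P); print(n,len(P),np.round(c,4),np.round(sz,4),round(a,2),'zmed',np.median(W[m,2]).round(4))
m=(abs(W[:,2]-.049)<.005)&(W[:,0]>.45)&(W[:,0]<.665)&(W[:,1]>-.3)&(W[:,1]<-.13)
rect('block',m)
P=W[m]; 
lo,hi=[],[]
# robust edges by bins
b=[(x,*np.percentile(P[abs(P[:,0]-x)<.004,1],[1,99])) for x in np.arange(.51,.63,.015)]
print(np.round(b,4))
b=[(y,*np.percentile(P[abs(P[:,1]-y)<.004,0],[1,99])) for y in np.arange(-.25,-.17,.012)]
print(np.round(b,4))
bl=(p[...,0].astype(int)-p[...,2]>60).reshape(-1)
rect('blue',m&bl)
for z in (.06,.1,.14,.2):
    S=np.vstack([np.load('sceneW.npy').reshape(-1,3),W]); k=(S[:,2]>z)&(S[:,0]>.5)&(S[:,0]<.9)&(S[:,1]>-.35)&(S[:,1]<-.1); print(z,k.sum(),S[k][:,0].min() if k.sum() else '')
print('table',np.median(W[(W[:,2]<.01)&(W[:,2]>-.01),2]))
big=cv2.resize(p[110:290,170:330],(800,900))[:600]; cv2.imwrite('pics/c1.png',big)
E
```

```text
block 10144 [ 0.5832 -0.212 ] [0.1032 0.1676] 86.71 zmed 0.0494
[[ 0.51   -0.2579 -0.1584]
 [ 0.525  -0.2589 -0.1584]
 [ 0.54   -0.2596 -0.1598]
 [ 0.555  -0.2608 -0.161 ]
 [ 0.57   -0.2618 -0.1611]
 [ 0.585  -0.2631 -0.1635]
 [ 0.6    -0.263  -0.1634]
 [ 0.615  -0.2643 -0.164 ]]
[[-0.25    0.4981  0.6621]
 [-0.238   0.4994  0.6632]
 [-0.226   0.4998  0.6627]
 [-0.214   0.5001  0.6628]
 [-0.202   0.5016  0.6634]
 [-0.19    0.5019  0.663 ]
 [-0.178   0.5022  0.6633]]
blue 1829 [ 0.5654 -0.2117] [0.0421 0.0649] 86.72 zmed 0.0499
0.06 56443 0.5023916566972655
0.1 51515 0.5023916566972655
0.14 46879 0.5023916566972655
0.2 46879 0.5023916566972655
table 0.0014136831661600846
```

View pics/c1.png

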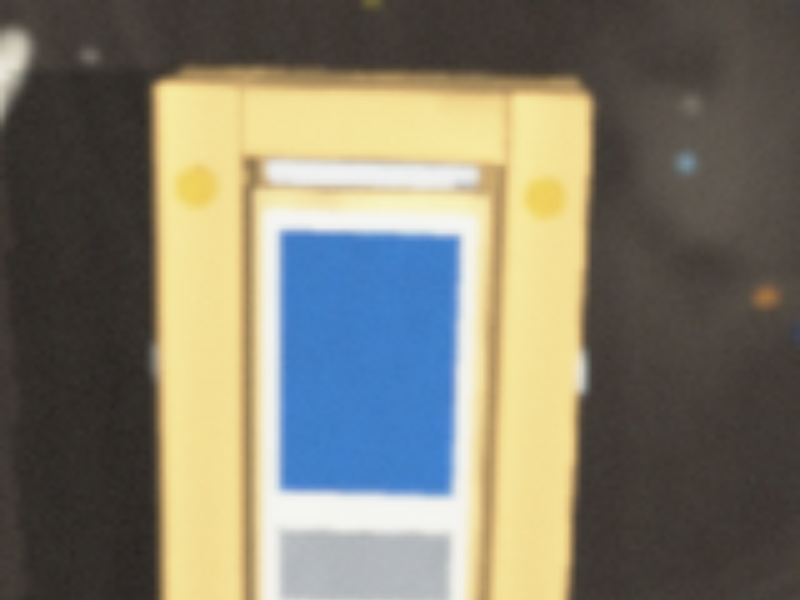

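The crop confirms it: brass dots either side of the near end, at crop (196,187) and (545,198). The block centre is about (0.583,-0.212) with yaw -3.3°. I'll press with closed fingers 37 mm before the pivot.

```bash
python3 -m pendant '[{"claw":0,"dx":-4,"dy":-9,"dz":-45,"twist":-0.03},{"claw":0,"dx":-7,"dy":-17,"dz":-95,"twist":-0.03},{"claw":0,"dx":-7,"dy":-17,"dz":-145,"twist":-0.03},{"claw":0,"dx":-7,"dy":-17,"dz":-195,"twist":-0.03},{"claw":0,"dx":-7,"dy":-17,"dz":-225,"twist":-0.03},{"claw":0,"dx":-7,"dy":-17,"dz":-238,"twist":-0.03},{"claw":0,"dx":-7,"dy":-17,"dz":-238,"twist":-0.03},{"claw":0,"dx":-7,"dy":-17,"dz":-238,"twist":-0.03}]' 10
python3 -m pendant '[{"claw":0,"dx":0,"dy":0,"dz":-6,"twist":0},{"claw":0,"dx":0,"dy":0,"dz":-12,"twist":0},{"claw":0,"dx":0,"dy":0,"dz":-16,"twist":0},{"claw":0,"dx":0,"dy":0,"dz":-20,"twist":0},{"claw":0,"dx":0,"dy":0,"dz":-20,"twist":0}]'
python3 -m pendant '[{"claw":0,"dx":0,"dy":0,"dz":-3,"twist":0},{"claw":0,"dx":0,"dy":0,"dz":-6,"twist":0},{"claw":0,"dx":0,"dy":0,"dz":-6,"twist":0}]'
```

```text
clock: 5.35
tool_pos: [0.5323, -0.2092, 0.0621]
eef_rot: [0.03, 1.0, -0.0, 0.001]
contact_force: [0.6, -1.2, 1.0]
opening: 0.296
finger_force: 0.0
clock: 5.85
tool_pos: [0.5305, -0.2092, 0.0407]
eef_rot: [0.03, 1.0, -0.0, -0.0]
contact_force: [-1.3, 0.2, 1.6]
opening: 0.005
finger_force: 1.1
clock: 6.15
tool_pos: [0.5303, -0.2092, 0.0345]
eef_rot: [0.031, 1.0, -0.0, -0.001]
contact_force: [-2.3, 0.3, 2.1]
opening: 0.007
finger_force: 1.8
```

```bash
python3 -m pendant '[{"claw":0,"dx":0,"dy":0,"dz":-3,"twist":0},{"claw":0,"dx":0,"dy":0,"dz":-5,"twist":0},{"claw":0,"dx":0,"dy":0,"dz":-5,"twist":0}]'
python3 -m pendant '[{"claw":0,"dx":0,"dy":0,"dz":-2,"twist":0},{"claw":0,"dx":0,"dy":0,"dz":-3,"twist":0},{"claw":0,"dx":0,"dy":0,"dz":-3,"twist":0}]'
python3 -m pendant '[{"claw":0,"dx":0,"dy":0,"dz":-1,"twist":0},{"claw":0,"dx":0,"dy":0,"dz":-2,"twist":0},{"claw":0,"dx":0,"dy":0,"dz":-2,"twist":0}]'
```

```text
clock: 6.45
tool_pos: [0.5307, -0.2093, 0.0311]
eef_rot: [0.031, 1.0, -0.0, -0.0]
contact_force: [-5.4, 0.7, 16.6]
opening: 0.005
finger_force: 8.8
clock: 6.75
tool_pos: [0.5309, -0.2094, 0.0304]
eef_rot: [0.03, 1.0, -0.001, 0.0]
contact_force: [-10.3, 2.9, 36.5]
opening: 0.006
finger_force: 18.4
clock: 7.05
tool_pos: [0.531, -0.2094, 0.03]
eef_rot: [0.03, 1.0, -0.001, 0.001]
contact_force: [-12.4, 4.5, 51.7]
opening: 0.006
finger_force: 25.1
```

The seat is at its stop. Now I'll retreat and look.

```bash
python3 -m pendant '[{"claw":0,"dx":0,"dy":0,"dz":40,"twist":0},{"claw":0.5,"dx":0,"dy":0,"dz":90,"twist":0},{"claw":1,"dx":0,"dy":0,"dz":140,"twist":0},{"claw":1,"dx":20,"dy":0,"dz":175,"twist":0},{"claw":1,"dx":40,"dy":0,"dz":185,"twist":0},{"claw":1,"dx":40,"dy":0,"dz":185,"twist":0},{"claw":1,"dx":40,"dy":0,"dz":185,"twist":0}]' 10
cat > tip.py <<'E'
from h import *
p,d,s=snap('wrist','w3'); W=cloud('wrist',d,s).reshape(-1,3)
a=np.deg2rad(-3.3); ex=np.array([np.cos(a),np.sin(a)]); ey=np.array([-ex[1],ex[0]])
D=W[:,:2]-[.5832,-.212]; X=D@ex; Y=D@ey
print(s['tool_pos'],s['clock'],s['contact_force'])
for x in np.arange(-.06,.07,.008):
    m=(abs(X-x)<.003)&(abs(Y)<.02)
    if m.sum(): print(round(x,3),m.sum(),np.percentile(W[m,2],[10,50,90]).round(4))
m=(W[:,2]>.055)&(W[:,2]<.1)&(abs(X)<.06)&(abs(Y)<.05)
P=W[m]; print(np.percentile(Y[m],[1,99]).round(4),[np.round(q,4) for q in cv2.minAreaRect(P[:,:2].astype(np.float32))],X[m].max())
E
python3 tip.py
```

```text
clock: 7.75
tool_pos: [0.5705, -0.2088, 0.2088]
eef_rot: [0.03, 1.0, 0.0, -0.001]
contact_force: [-0.3, -1.0, -0.5]
opening: 0.528
finger_force: 0.0
[ 0.57054743 -0.2088234   0.20880095] 7.75 [-0.33990703 -0.96579644 -0.53982758]
-0.06 285 [0.0054 0.0228 0.0246]
-0.052 254 [0.0272 0.0289 0.0304]
-0.044 267 [0.0319 0.0338 0.0357]
-0.036 7704 [0.2904 0.2922 0.3092]
-0.028 918 [0.0432 0.3001 0.301 ]
-0.02 306 [0.0472 0.0487 0.0506]
-0.012 309 [0.0522 0.0539 0.0555]
-0.004 333 [0.0568 0.0588 0.0606]
0.004 329 [0.0618 0.0636 0.065 ]
0.012 343 [0.0669 0.0689 0.0707]
0.02 350 [0.0721 0.0739 0.0756]
0.028 348 [0.077  0.0785 0.08  ]
0.036 359 [0.0818 0.0833 0.0849]
0.044 119 [0.0759 0.0784 0.0839]
0.052 43 [0.0735 0.0743 0.0751]
0.068 238 [0.048  0.0492 0.05  ]
[-0.0277  0.0269] [array([ 0.6012, -0.2134]), array([0.0561, 0.0642]), np.float64(86.3235)] 0.05027795395482982
```

```bash
python3 -m pendant '[{"claw":1,"dx":30,"dy":-3,"dz":-40,"twist":0},{"claw":1,"dx":46,"dy":-5,"dz":-80,"twist":0},{"claw":1,"dx":46,"dy":-5,"dz":-120,"twist":0},{"claw":1,"dx":46,"dy":-5,"dz":-145,"twist":0},{"claw":1,"dx":46,"dy":-5,"dz":-154,"twist":0},{"claw":1,"dx":46,"dy":-5,"dz":-154,"twist":0},{"claw":0.7,"dx":46,"dy":-5,"dz":-154,"twist":0},{"claw":0.5,"dx":46,"dy":-5,"dz":-154,"twist":0}]' 12
python3 -m pendant '[{"claw":0.5,"dx":0,"dy":0,"dz":0,"twist":0},{"claw":0.5,"dx":0,"dy":0,"dz":0,"twist":0},{"claw":0.5,"dx":0,"dy":0,"dz":0,"twist":0},{"claw":0.5,"dx":0,"dy":0,"dz":0,"twist":0}]'
```

```text
clock: 8.6
tool_pos: [0.618, -0.2145, 0.0574]
eef_rot: [0.03, 1.0, -0.0, 0.001]
contact_force: [-0.3, -0.3, -0.6]
opening: 0.839
finger_force: 0.0
clock: 9.0
tool_pos: [0.6177, -0.2142, 0.0565]
eef_rot: [0.03, 1.0, -0.0, 0.001]
contact_force: [0.8, 0.6, 2.2]
opening: 0.633
finger_force: 12.0
```

```bash
python3 -m pendant '[{"claw":0.5,"dx":0,"dy":0,"dz":10,"twist":0},{"claw":0.5,"dx":0,"dy":0,"dz":30,"twist":0},{"claw":0.5,"dx":0,"dy":0,"dz":60,"twist":0},{"claw":0.5,"dx":0,"dy":0,"dz":90,"twist":0},{"claw":0.5,"dx":0,"dy":0,"dz":120,"twist":0},{"claw":0.5,"dx":0,"dy":0,"dz":150,"twist":0},{"claw":0.5,"dx":0,"dy":0,"dz":150,"twist":0},{"claw":0.5,"dx":0,"dy":0,"dz":150,"twist":0}]'
python3 - <<'E'
from h import *
p,d,s=snap('wrist','w4');q,_,_=snap('side','sd4');q2,_,_=snap('scene','sc4')
def crop(n,img,w,sc):
    u,v=proj(n,s['tool_pos'])[0].astype(int); print(n,u,v); x0=max(0,u-w);y0=max(0,v-w)
    return cv2.resize(img[y0:y0+2*w,x0:x0+2*w],(400,400))
b=np.hstack([crop('side',q,45,0),crop('scene',q2,45,0)])
cv2.imwrite('pics/c4.png',np.vstack([b,cv2.resize(p[200:384],(800,200),)[:200]]))
print(s['tool_pos'],s['clock'],s['contact_force'])
E
```

```text
clock: 9.8
tool_pos: [0.6168, -0.2141, 0.2061]
eef_rot: [0.03, 1.0, -0.0, 0.0]
contact_force: [-0.6, -1.0, -1.7]
opening: 0.638
finger_force: 12.0
side 249 107
scene 372 187
[ 0.61680909 -0.21407354  0.2061163 ] 9.8 [-0.59439376 -1.02025255 -1.71690103]
```

View pics/c4.png

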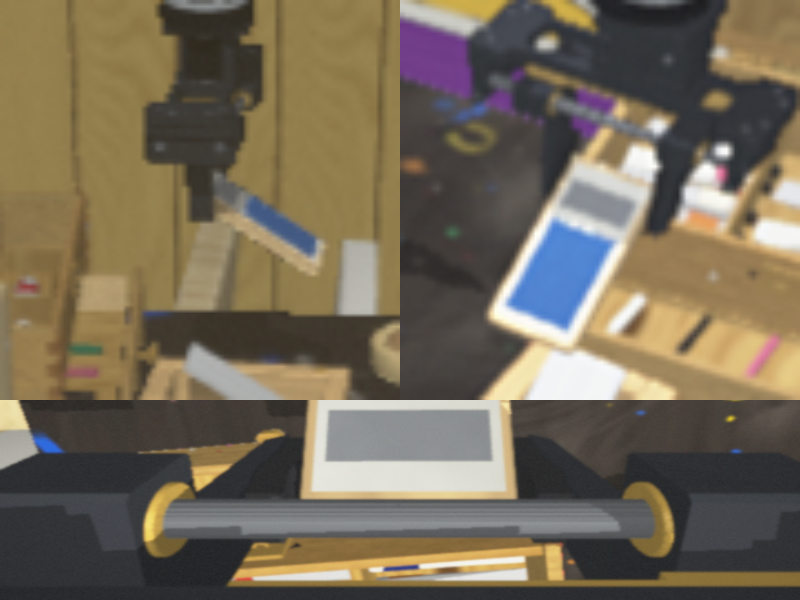

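The panel is held by its raised end at about 33°. I'll weaken the grip step by step so it swings down, and measure the tilt at each step.

```bash
cat > tilt.py <<'E'
from h import *
p,d,s=snap('wrist'); W=cloud('wrist',d,s).reshape(-1,3)
Rm=R.from_quat(s['eef_rot']).as_matrix(); T=(W-s['tool_pos'])@Rm   # tool coords
# panel: near tool centre line |y|<18mm, x from -5..+110mm
m=(abs(T[:,1])<.018)&(T[:,0]>-.03)&(T[:,0]<.13)&(T[:,2]>-.035)&(T[:,2]<.115)
P=T[m]
print('n',len(P),'pos',np.round(s['tool_pos'],4),'clk',round(s['clock'],2),'open',round(s['opening'],3))
if len(P)>30:
    c=np.median(P,0); 
    k=np.ones(len(P),bool)
    for _ in range(4):
        c=P[k].mean(0); u,S,v=np.linalg.svd(P[k]-c,full_matrices=False); e=abs((P-c)@v[2]); k=e<max(.003,2*np.median(e)*0+.003)
    n=v[2]; print('angle from horizontal',np.degrees(np.arctan2(abs(n[0]),abs(n[2]))).round(1),'n',k.sum(),'x range',np.percentile(P[k,0],[1,99]).round(3),'z',np.percentile(P[k,2],[1,99]).round(3))
E
python3 tilt.py
python3 -m pendant '[{"claw":0.5,"dx":0,"dy":0,"dz":0,"twist":0},{"claw":0.5,"dx":0,"dy":0,"dz":0,"twist":0},{"claw":0.5,"dx":0,"dy":0,"dz":0,"twist":0}]' 7 >/dev/null; python3 tilt.py
python3 -m pendant '[{"claw":0.5,"dx":0,"dy":0,"dz":0,"twist":0},{"claw":0.5,"dx":0,"dy":0,"dz":0,"twist":0},{"claw":0.5,"dx":0,"dy":0,"dz":0,"twist":0}]' 5 >/dev/null; python3 tilt.py
```

```text
n 19677 pos [ 0.6158 -0.2138  0.2041] clk 9.95 open 0.636
angle from horizontal 32.1 n 19677 x range [-0.003  0.094] z [-0.027  0.034]
n 19680 pos [ 0.6169 -0.214   0.2053] clk 10.3 open 0.632
angle from horizontal 32.1 n 19680 x range [-0.003  0.094] z [-0.028  0.034]
n 19669 pos [ 0.6171 -0.2141  0.2058] clk 10.65 open 0.636
angle from horizontal 32.1 n 19669 x range [-0.003  0.094] z [-0.027  0.034]
```

```bash
python3 -m pendant '[{"claw":0.5,"dx":0,"dy":0,"dz":0,"twist":0},{"claw":0.5,"dx":0,"dy":0,"dz":0,"twist":0},{"claw":0.5,"dx":0,"dy":0,"dz":0,"twist":0}]' 4 >/dev/null; python3 tilt.py
python3 -m pendant '[{"claw":0.5,"dx":0,"dy":0,"dz":0,"twist":0},{"claw":0.5,"dx":0,"dy":0,"dz":0,"twist":0},{"claw":0.5,"dx":0,"dy":0,"dz":0,"twist":0}]' 3 ; python3 tilt.py
```

```text
n 14198 pos [ 0.6171 -0.2141  0.2058] clk 11.0 open 0.632
angle from horizontal 55.9 n 13876 x range [-0.     0.066] z [-0.031  0.065]
clock: 11.35
tool_pos: [0.617, -0.2141, 0.2057]
eef_rot: [0.03, 1.0, 0.0, -0.0]
contact_force: [0.2, -0.4, -2.1]
opening: 0.634
finger_force: 3.0
n 13859 pos [ 0.617  -0.2141  0.2057] clk 11.35 open 0.634
angle from horizontal 57.7 n 13437 x range [0.    0.063] z [-0.031  0.067]
```

The panel now hangs at about 58°. I'll firm the grip slightly and carry it above the rest.

```bash
python3 -m pendant '[{"claw":0.5,"dx":-2,"dy":5,"dz":0,"twist":0},{"claw":0.5,"dx":-5,"dy":20,"dz":0,"twist":0},{"claw":0.5,"dx":-10,"dy":45,"dz":0,"twist":0},{"claw":0.5,"dx":-16,"dy":75,"dz":0,"twist":-0.01},{"claw":0.5,"dx":-22,"dy":110,"dz":0,"twist":-0.02},{"claw":0.5,"dx":-28,"dy":145,"dz":0,"twist":-0.03},{"claw":0.5,"dx":-34,"dy":180,"dz":0,"twist":-0.04},{"claw":0.5,"dx":-38,"dy":215,"dz":0,"twist":-0.046}]' 8 >/dev/null
python3 -m pendant '[{"claw":0.5,"dx":-3,"dy":25,"dz":0,"twist":0},{"claw":0.5,"dx":-4,"dy":37,"dz":0,"twist":0},{"claw":0.5,"dx":-4,"dy":40,"dz":0,"twist":0},{"claw":0.5,"dx":-4,"dy":40,"dz":0,"twist":0},{"claw":0.5,"dx":-4,"dy":40,"dz":0,"twist":0}]'
python3 tilt.py
python3 - <<'E'
from h import *
s=r.get_state();print(s['q'].__repr__())
E
```

```text
clock: 12.7
tool_pos: [0.5752, 0.0388, 0.2057]
eef_rot: [0.055, 0.999, -0.001, 0.0]
contact_force: [-0.6, -0.2, -0.6]
opening: 0.629
finger_force: 8.0
n 13874 pos [0.5752 0.0388 0.2057] clk 12.7 open 0.629
angle from horizontal 57.7 n 13464 x range [0.    0.063] z [-0.031  0.067]
array([-0.04253061,  0.66669304, -0.17877038,  1.7509305 ,  0.16573724,
        0.7388401 ,  1.15455286])
```

```bash
python3 -m pendant '[{"claw":0.5,"dx":0,"dy":0,"dz":-20,"twist":0},{"claw":0.5,"dx":0,"dy":1,"dz":-45,"twist":0},{"claw":0.5,"dx":0,"dy":1,"dz":-70,"twist":0},{"claw":0.5,"dx":0,"dy":1,"dz":-85,"twist":0},{"claw":0.5,"dx":0,"dy":1,"dz":-92,"twist":0},{"claw":0.5,"dx":0,"dy":1,"dz":-92,"twist":0}]'
python3 -m pendant '[{"claw":0.5,"dx":0,"dy":0,"dz":-2,"twist":0},{"claw":0.5,"dx":0,"dy":0,"dz":-4,"twist":0},{"claw":0.5,"dx":0,"dy":0,"dz":-4,"twist":0}]' 4
python3 -m pendant '[{"claw":0.5,"dx":0,"dy":0,"dz":-2,"twist":0},{"claw":0.5,"dx":0,"dy":0,"dz":-4,"twist":0},{"claw":0.5,"dx":0,"dy":0,"dz":-4,"twist":0}]' 4
python3 tilt.py
```

```text
clock: 13.35
tool_pos: [0.5785, 0.04, 0.1142]
eef_rot: [0.055, 0.998, -0.0, 0.003]
contact_force: [3.3, -1.4, 3.4]
opening: 0.634
finger_force: 8.0
clock: 13.65
tool_pos: [0.5759, 0.0409, 0.1101]
eef_rot: [0.054, 0.999, -0.0, 0.001]
contact_force: [3.6, -2.9, 4.5]
opening: 0.635
finger_force: 4.0
clock: 13.95
tool_pos: [0.575, 0.0415, 0.1055]
eef_rot: [0.053, 0.999, -0.0, -0.0]
contact_force: [4.0, -3.2, 3.8]
opening: 0.639
finger_force: 4.0
n 19745 pos [0.575  0.0415 0.1055] clk 13.95 open 0.639
angle from horizontal 48.6 n 15745 x range [-0.004  0.114] z [-0.027  0.104]
```

```bash
cat > prof.py <<'E'
from h import *
p,d,s=snap('wrist','w5'); W=cloud('wrist',d,s).reshape(-1,3)
a=np.deg2rad(-6.1); ex=np.array([np.cos(a),np.sin(a)]); ey=np.array([-ex[1],ex[0]])
D=W[:,:2]-[.5288,.0458]; X=D@ex; Y=D@ey
t=np.array(s['tool_pos'][:2])-[.5288,.0458]
print('tcp rest',t@ex,t@ey,s['tool_pos'][2],s['clock'])
for x in np.arange(-.06,.08,.005):
    m=(abs(X-x)<.0015)&(abs(Y)<.015)&(W[:,2]<.17)
    if m.sum(): print(round(x,3),m.sum(),np.percentile(W[m,2],[5,50,95]).round(4))
for z0,z1 in((.055,.07),(.09,.1),(.11,.13)):
    m=(W[:,2]>z0)&(W[:,2]<z1)&(abs(X)<.06)&(abs(Y)<.06); print(z0,np.percentile(Y[m],[2,98]).round(4))
E
python3 prof.py
```

```text
tcp rest 0.04635356808462579 0.0005794566145923916 0.1055384192269808 14.0
-0.06 216 [0.0003 0.0015 0.0025]
-0.055 203 [0.0005 0.0016 0.0026]
-0.05 176 [0.0004 0.0014 0.0028]
-0.045 142 [0.0006 0.0023 0.0121]
-0.04 197 [0.0123 0.0136 0.0147]
-0.035 222 [0.0125 0.0135 0.0145]
-0.03 241 [0.0393 0.0422 0.0449]
-0.025 259 [0.0489 0.0518 0.0541]
-0.02 259 [0.0514 0.0528 0.054 ]
-0.015 320 [0.0563 0.0583 0.0606]
-0.01 326 [0.0628 0.0646 0.0665]
-0.005 334 [0.0686 0.0703 0.0721]
-0.0 374 [0.0738 0.076  0.0777]
0.005 405 [0.0794 0.0817 0.0838]
0.01 437 [0.0856 0.0874 0.0896]
0.015 472 [0.091  0.0931 0.0952]
0.02 511 [0.0969 0.0988 0.1009]
0.025 544 [0.1025 0.1046 0.1066]
0.03 550 [0.108  0.1098 0.1118]
0.035 685 [0.1132 0.1154 0.118 ]
0.04 702 [0.1195 0.1218 0.1239]
0.045 778 [0.1251 0.1273 0.1295]
0.05 469 [0.1304 0.1319 0.1331]
0.06 100 [0.1412 0.142  0.1429]
0.065 158 [0.1369 0.1382 0.1395]
0.07 1 [0.1346 0.1346 0.1346]
0.055 [-0.0407  0.0382]
0.09 [-0.0268  0.0266]
0.11 [-0.0376  0.0384]
```

The foot's front edge has caught on the front lip, and the panel rotated to 48°. I'll raise it, let it swing steep again, and re-enter with a corrected offset.

```bash
python3 -m pendant '[{"claw":0.5,"dx":2,"dy":0,"dz":10,"twist":0},{"claw":0.5,"dx":3,"dy":0,"dz":25,"twist":0},{"claw":0.5,"dx":3,"dy":0,"dz":40,"twist":0},{"claw":0.5,"dx":3,"dy":0,"dz":50,"twist":0},{"claw":0.5,"dx":3,"dy":0,"dz":50,"twist":0}]' 5
python3 -m pendant '[{"claw":0.5,"dx":0,"dy":0,"dz":0,"twist":0},{"claw":0.5,"dx":0,"dy":0,"dz":0,"twist":0},{"claw":0.5,"dx":0,"dy":0,"dz":0,"twist":0},{"claw":0.5,"dx":0,"dy":0,"dz":0,"twist":0}]' 3
python3 tilt.py; python3 prof.py
```

```text
clock: 14.55
tool_pos: [0.5775, 0.0428, 0.1565]
eef_rot: [0.053, 0.999, 0.0, -0.0]
contact_force: [0.1, 0.3, -1.3]
opening: 0.64
finger_force: 5.0
clock: 14.95
tool_pos: [0.5777, 0.0419, 0.1552]
eef_rot: [0.053, 0.999, -0.0, -0.001]
contact_force: [-0.4, 0.7, -0.9]
opening: 0.635
finger_force: 3.0
n 14116 pos [0.5777 0.0419 0.1552] clk 14.95 open 0.635
angle from horizontal 54.7 n 12906 x range [-0.003  0.057] z [-0.028  0.057]
tcp rest 0.049136535223069336 0.0013135041544312174 0.15533197239052435 15.0
-0.06 130 [0.0003 0.0016 0.0027]
-0.055 143 [0.0004 0.0015 0.0027]
-0.05 122 [0.0005 0.0016 0.0028]
-0.045 98 [0.0007 0.0105 0.0123]
-0.04 148 [0.0122 0.0135 0.0146]
-0.035 118 [0.0125 0.0135 0.0148]
-0.03 153 [0.0397 0.0424 0.0447]
-0.025 167 [0.0486 0.0518 0.054 ]
-0.02 206 [0.0404 0.0525 0.0538]
-0.015 158 [0.0378 0.0392 0.0406]
-0.01 257 [0.0355 0.0374 0.0983]
-0.005 286 [0.1008 0.1038 0.1065]
-0.0 345 [0.1088 0.1111 0.1135]
0.005 346 [0.116  0.1183 0.1209]
0.01 390 [0.1232 0.1252 0.1275]
0.015 423 [0.1298 0.1324 0.1345]
0.02 468 [0.137  0.1394 0.1417]
0.025 521 [0.1439 0.1464 0.1486]
0.03 564 [0.151  0.1534 0.1557]
0.035 632 [0.1571 0.1598 0.1621]
0.04 675 [0.1649 0.1674 0.1695]
0.045 2 [0.1696 0.1696 0.1696]
0.055 [-0.0425  0.0401]
0.09 [-0.0255  0.0279]
0.11 [-0.0254  0.0278]
```

```bash
python3 -m pendant '[{"claw":0.5,"dx":-4,"dy":0,"dz":-10,"twist":0},{"claw":0.5,"dx":-6,"dy":0,"dz":-25,"twist":0},{"claw":0.5,"dx":-6,"dy":0,"dz":-38,"twist":0},{"claw":0.5,"dx":-6,"dy":0,"dz":-44,"twist":0},{"claw":0.5,"dx":-6,"dy":0,"dz":-44,"twist":0}]' 5
python3 -m pendant '[{"claw":0.5,"dx":-2,"dy":0,"dz":-3,"twist":0},{"claw":0.5,"dx":-5,"dy":0,"dz":-6,"twist":0},{"claw":0.5,"dx":-8,"dy":0,"dz":-10,"twist":0},{"claw":0.5,"dx":-8,"dy":0,"dz":-10,"twist":0}]'
python3 prof.py
```

```text
clock: 15.55
tool_pos: [0.5713, 0.0418, 0.1105]
eef_rot: [0.053, 0.999, -0.0, -0.001]
contact_force: [0.2, 0.2, -0.2]
opening: 0.635
finger_force: 5.0
clock: 15.95
tool_pos: [0.565, 0.042, 0.1022]
eef_rot: [0.053, 0.999, 0.0, 0.001]
contact_force: [2.0, -0.5, 1.7]
opening: 0.637
finger_force: 5.0
tcp rest 0.036405507913095166 7.004678876369567e-05 0.10219553728561064 15.95
-0.06 196 [0.0004 0.0015 0.0027]
-0.055 216 [0.0003 0.0014 0.0025]
-0.05 210 [0.0002 0.0015 0.0026]
-0.045 131 [0.0004 0.0017 0.0117]
-0.04 193 [0.0125 0.0135 0.0145]
-0.035 220 [0.0125 0.0134 0.0145]
-0.03 295 [0.0133 0.0416 0.0447]
-0.025 278 [0.0484 0.0517 0.0541]
-0.02 257 [0.049  0.0524 0.0537]
-0.015 312 [0.053  0.0552 0.0574]
-0.01 328 [0.0598 0.062  0.0643]
-0.005 374 [0.0665 0.069  0.0716]
-0.0 413 [0.0736 0.0759 0.0784]
0.005 455 [0.0806 0.0829 0.0853]
0.01 499 [0.0877 0.0899 0.0923]
0.015 537 [0.0944 0.0968 0.0991]
0.02 589 [0.1015 0.1038 0.106 ]
0.025 677 [0.1076 0.1101 0.1125]
0.03 771 [0.1152 0.1177 0.1202]
0.035 842 [0.1223 0.1247 0.1273]
0.04 346 [0.1284 0.1297 0.1309]
0.05 278 [0.1396 0.1407 0.1416]
0.055 211 [0.136  0.137  0.1381]
0.055 [-0.041   0.0384]
0.09 [-0.0267  0.0265]
0.11 [-0.0386  0.0384]
```

The foot is now inside the lip. I'll rotate it upright about the lip.

```bash
python3 -m pendant '[{"claw":0.5,"dx":-4,"dy":0,"dz":2,"twist":0},{"claw":0.5,"dx":-8,"dy":1,"dz":4,"twist":0},{"claw":0.5,"dx":-12,"dy":1,"dz":7,"twist":0},{"claw":0.5,"dx":-15,"dy":2,"dz":8,"twist":0},{"claw":0.5,"dx":-18,"dy":2,"dz":9,"twist":0},{"claw":0.5,"dx":-18,"dy":2,"dz":9,"twist":0}]' 4
python3 prof.py | sed -n '1p;8,24p'
```

```text
clock: 16.6
tool_pos: [0.5458, 0.0437, 0.1111]
eef_rot: [0.053, 0.999, -0.0, 0.0]
contact_force: [1.1, -1.3, 3.5]
opening: 0.632
finger_force: 4.0
tcp rest 0.017166421396462617 -0.0002485903391695806 0.11105270830821617 16.6
-0.03 401 [0.0127 0.04   0.0441]
-0.025 290 [0.0488 0.0516 0.054 ]
-0.02 246 [0.0515 0.0527 0.0539]
-0.015 371 [0.0584 0.0619 0.0655]
-0.01 433 [0.0706 0.0745 0.0783]
-0.005 517 [0.083  0.0869 0.0906]
-0.0 627 [0.0954 0.0995 0.103 ]
0.005 722 [0.1077 0.1114 0.1148]
0.01 1018 [0.1192 0.1242 0.1283]
0.015 1114 [0.1328 0.1366 0.14  ]
0.02 9 [0.1414 0.1416 0.1423]
0.03 373 [0.1499 0.1507 0.1517]
0.035 1 [0.1482 0.1482 0.1482]
0.055 [-0.0417  0.0391]
0.09 [-0.0272  0.0261]
0.11 [-0.0385  0.0376]
```

```bash
python3 -m pendant '[{"claw":0.5,"dx":4,"dy":0,"dz":-2,"twist":0},{"claw":0.5,"dx":8,"dy":-1,"dz":-4,"twist":0},{"claw":0.5,"dx":12,"dy":-1,"dz":-6,"twist":0},{"claw":0.5,"dx":16,"dy":-2,"dz":-8,"twist":0},{"claw":0.5,"dx":19,"dy":-2,"dz":-9,"twist":0},{"claw":0.5,"dx":19,"dy":-2,"dz":-9,"twist":0}]' 4
python3 prof.py | sed -n '1p;8,24p'
```

```text
clock: 17.25
tool_pos: [0.5649, 0.0421, 0.1011]
eef_rot: [0.053, 0.999, 0.0, -0.001]
contact_force: [1.4, 0.1, -1.5]
opening: 0.635
finger_force: 4.0
tcp rest 0.03632406406383044 0.00017162445147232567 0.10108943376785723 17.25
-0.03 245 [0.0127 0.0415 0.0444]
-0.025 315 [0.0489 0.052  0.0542]
-0.02 257 [0.0513 0.0527 0.054 ]
-0.015 306 [0.0456 0.0483 0.0512]
-0.01 343 [0.0542 0.0565 0.059 ]
-0.005 350 [0.0615 0.0638 0.0662]
-0.0 393 [0.0688 0.0712 0.0735]
0.005 442 [0.0764 0.0787 0.0812]
0.01 482 [0.0834 0.0861 0.0886]
0.015 548 [0.0908 0.0934 0.096 ]
0.02 589 [0.0984 0.1009 0.1033]
0.025 671 [0.1051 0.1076 0.1101]
0.03 773 [0.1127 0.1156 0.1181]
0.035 865 [0.1204 0.1231 0.1257]
0.04 339 [0.1271 0.1287 0.1299]
0.05 407 [0.1403 0.1413 0.1422]
0.055 232 [0.137 0.138 0.139]
```

It leans with the foot about 9 mm forward. I'll repeat the step with a slight lift so the foot gets nearer the corner.

```bash
python3 -m pendant '[{"claw":0.5,"dx":-5,"dy":0,"dz":3,"twist":0},{"claw":0.5,"dx":-10,"dy":1,"dz":5,"twist":0},{"claw":0.5,"dx":-15,"dy":1,"dz":7,"twist":0},{"claw":0.5,"dx":-19,"dy":2,"dz":9,"twist":0},{"claw":0.5,"dx":-19,"dy":2,"dz":9,"twist":0},{"claw":0.5,"dx":-19,"dy":2,"dz":12,"twist":0},{"claw":0.5,"dx":-19,"dy":2,"dz":13,"twist":0}]' 5 | head -2
python3 -m pendant '[{"claw":0.5,"dx":4,"dy":0,"dz":0,"twist":0},{"claw":0.5,"dx":8,"dy":-1,"dz":-1,"twist":0},{"claw":0.5,"dx":11,"dy":-1,"dz":-3,"twist":0},{"claw":0.5,"dx":11,"dy":-1,"dz":-3,"twist":0}]' 8
python3 prof.py | sed -n '1p;8,24p'
```

```text
clock: 18.0
tool_pos: [0.5463, 0.0439, 0.115]
clock: 18.4
tool_pos: [0.5576, 0.0428, 0.1113]
eef_rot: [0.054, 0.999, 0.0, 0.0]
contact_force: [-0.0, -0.1, -0.3]
opening: 0.635
finger_force: 8.0
tcp rest 0.028938536161752914 7.075515509658058e-05 0.11132399388760611 18.4
-0.03 324 [0.0128 0.0408 0.0444]
-0.025 274 [0.0493 0.0519 0.0545]
-0.02 199 [0.0513 0.0525 0.0537]
-0.015 188 [0.0377 0.0389 0.0402]
-0.01 182 [0.0354 0.0365 0.0378]
-0.005 354 [0.0509 0.0551 0.0586]
-0.0 406 [0.0645 0.0678 0.0715]
0.005 489 [0.0767 0.0805 0.0844]
0.01 582 [0.0893 0.0935 0.097 ]
0.015 703 [0.1022 0.1062 0.1101]
0.02 929 [0.1138 0.1182 0.1229]
0.025 1104 [0.1276 0.1317 0.1356]
0.03 624 [0.1393 0.1416 0.1435]
0.04 275 [0.1514 0.1522 0.1529]
0.045 172 [0.1495 0.1504 0.1511]
0.055 [-0.0414  0.039 ]
0.09 [-0.0267  0.0265]
```

```bash
python3 -m pendant '[{"claw":0.5,"dx":-1,"dy":0,"dz":-2,"twist":0},{"claw":0.5,"dx":-2,"dy":0,"dz":-4,"twist":0},{"claw":0.5,"dx":-2,"dy":0,"dz":-6,"twist":0},{"claw":0.5,"dx":-2,"dy":0,"dz":-6,"twist":0}]' 5
python3 -m pendant '[{"claw":0.5,"dx":2,"dy":0,"dz":-1,"twist":0},{"claw":0.5,"dx":4,"dy":0,"dz":-2,"twist":0},{"claw":0.5,"dx":6,"dy":0,"dz":-2,"twist":0},{"claw":0.5,"dx":6,"dy":0,"dz":-2,"twist":0}]' 4
python3 prof.py | sed -n '1p;8,24p'
```

```text
clock: 18.85
tool_pos: [0.5553, 0.0429, 0.1057]
eef_rot: [0.053, 0.999, 0.0, 0.0]
contact_force: [0.7, 0.7, -0.9]
opening: 0.636
finger_force: 5.0
clock: 19.25
tool_pos: [0.5611, 0.043, 0.1035]
eef_rot: [0.053, 0.999, 0.0, -0.0]
contact_force: [-0.3, -0.1, -0.9]
opening: 0.633
finger_force: 4.0
tcp rest 0.032417305325805695 0.0006576344537837769 0.10354223296214525 19.25
-0.03 330 [0.0126 0.0411 0.0447]
-0.025 295 [0.0493 0.0522 0.0545]
-0.02 205 [0.0513 0.0527 0.0538]
-0.015 227 [0.0379 0.039  0.0403]
-0.01 255 [0.0359 0.0372 0.0407]
-0.005 339 [0.046  0.0493 0.0531]
-0.0 389 [0.057  0.0606 0.0637]
0.005 445 [0.068  0.0714 0.0746]
0.01 515 [0.0787 0.0824 0.0859]
0.015 603 [0.0898 0.0933 0.0965]
0.02 657 [0.1006 0.104  0.1069]
0.025 916 [0.1108 0.1149 0.1186]
0.03 1058 [0.1224 0.126  0.1299]
0.035 317 [0.1315 0.1333 0.1347]
0.045 362 [0.1432 0.144  0.1449]
0.05 175 [0.1412 0.1421 0.1427]
0.055 [-0.0413  0.0388]
```

It is nearly flush against the board at 65°, with the top edge at the expected height. Releasing.

```bash
python3 -m pendant '[{"claw":0.7,"dx":0,"dy":0,"dz":0,"twist":0},{"claw":0.85,"dx":0,"dy":0,"dz":0,"twist":0},{"claw":1,"dx":0,"dy":0,"dz":0,"twist":0},{"claw":1,"dx":0,"dy":0,"dz":0,"twist":0},{"claw":1,"dx":0,"dy":0,"dz":0,"twist":0},{"claw":1,"dx":0,"dy":0,"dz":0,"twist":0},{"claw":1,"dx":0,"dy":0,"dz":0,"twist":0}]'
python3 -m pendant '[{"claw":1,"dx":0,"dy":0,"dz":20,"twist":0},{"claw":1,"dx":0,"dy":0,"dz":50,"twist":0},{"claw":1,"dx":0,"dy":0,"dz":90,"twist":0},{"claw":1,"dx":0,"dy":0,"dz":120,"twist":0},{"claw":1,"dx":0,"dy":0,"dz":140,"twist":0},{"claw":1,"dx":0,"dy":0,"dz":140,"twist":0},{"claw":1,"dx":0,"dy":0,"dz":140,"twist":0}]'
python3 prof.py
```

```text
clock: 20.0
tool_pos: [0.5611, 0.0429, 0.1038]
eef_rot: [0.053, 0.999, 0.0, 0.0]
contact_force: [-0.1, 0.0, -0.4]
opening: 1.001
finger_force: 0.0
clock: 20.7
tool_pos: [0.5608, 0.0428, 0.2435]
eef_rot: [0.053, 0.999, -0.0, 0.0]
contact_force: [-0.3, -0.3, -0.6]
opening: 1.001
finger_force: 0.0
tcp rest 0.03217848282905836 0.00042685855436724656 0.24354391209169615 20.7
-0.06 79 [0.0002 0.0015 0.0025]
-0.055 81 [0.0002 0.0013 0.0028]
-0.05 55 [-0.0001  0.0013  0.0028]
-0.045 80 [0.0002 0.0019 0.0123]
-0.04 81 [0.0122 0.0133 0.0144]
-0.035 81 [0.0121 0.0136 0.0149]
-0.03 89 [0.0393 0.0421 0.0445]
-0.025 122 [0.0486 0.052  0.0546]
-0.02 62 [0.0513 0.053  0.0542]
-0.015 86 [0.0376 0.0388 0.0403]
-0.01 86 [0.0365 0.039  0.0413]
-0.005 94 [0.0479 0.0506 0.0533]
-0.0 113 [0.0577 0.0606 0.0636]
0.005 124 [0.0672 0.0697 0.0729]
0.01 132 [0.077  0.08   0.0827]
0.015 139 [0.0871 0.0899 0.0934]
0.02 166 [0.0962 0.0995 0.1028]
0.025 180 [0.1056 0.1088 0.1122]
0.03 186 [0.1161 0.1196 0.1228]
0.035 196 [0.126  0.129  0.1317]
0.04 217 [0.1352 0.1381 0.1416]
0.045 122 [0.1422 0.1433 0.1444]
0.05 118 [0.1394 0.1409 0.142 ]
0.055 1 [0.1379 0.1379 0.1379]
0.055 [-0.0409  0.0389]
0.09 [-0.0258  0.0274]
0.11 [-0.026   0.0273]
```

Leaning freely at about 63°. Now I'll turn the gripper 90° to take the panel by its faces.

```bash
python3 -m pendant '[{"claw":1,"dx":0,"dy":0,"dz":0,"twist":-0.14},{"claw":1,"dx":0,"dy":0,"dz":0,"twist":-0.29},{"claw":1,"dx":0,"dy":0,"dz":0,"twist":-0.43},{"claw":1,"dx":0,"dy":0,"dz":0,"twist":-0.58},{"claw":1,"dx":0,"dy":0,"dz":0,"twist":-0.73},{"claw":1,"dx":0,"dy":0,"dz":0,"twist":-0.88},{"claw":1,"dx":0,"dy":0,"dz":0,"twist":-1.03},{"claw":1,"dx":0,"dy":0,"dz":0,"twist":-1.17}]' >/dev/null
python3 -m pendant '[{"claw":1,"dx":0,"dy":0,"dz":0,"twist":-0.14},{"claw":1,"dx":0,"dy":0,"dz":0,"twist":-0.28},{"claw":1,"dx":0,"dy":0,"dz":0,"twist":-0.4},{"claw":1,"dx":0,"dy":0,"dz":0,"twist":-0.4},{"claw":1,"dx":0,"dy":0,"dz":0,"twist":-0.4}]'
python3 -c "
from h import *
s=r.get_state();print(np.round(s['q'],2));Rm=R.from_quat(s['eef_rot']).as_matrix();print(np.degrees(np.arctan2(Rm[1,1],Rm[0,1])))"
python3 prof.py | sed -n '1p;12,60p'
```

```text
clock: 22.05
tool_pos: [0.5604, 0.0429, 0.2426]
eef_rot: [0.743, 0.67, -0.001, -0.0]
contact_force: [-0.1, -1.0, 0.7]
opening: 0.999
finger_force: 0.0
[-0.32  0.61  0.28  1.77 -0.22  0.79 -0.04]
-5.897502713156435
tcp rest 0.03172111613165633 0.0004964840002984004 0.24264170565649318 22.05
-0.01 66 [0.0364 0.0387 0.042 ]
-0.005 60 [0.0475 0.0497 0.0529]
-0.0 62 [0.0571 0.0599 0.062 ]
0.005 74 [0.0677 0.0699 0.0729]
0.01 92 [0.0765 0.0794 0.0822]
0.015 96 [0.0874 0.0899 0.0926]
0.02 99 [0.0968 0.0996 0.1021]
0.025 133 [0.1053 0.1088 0.1117]
0.03 105 [0.1166 0.119  0.1217]
0.035 145 [0.1265 0.1294 0.1314]
0.04 158 [0.1351 0.1378 0.1406]
0.045 153 [0.1419 0.1435 0.1447]
0.05 148 [0.1392 0.1409 0.1422]
0.055 15 [0.0124 0.0139 0.1385]
0.06 12 [0.0123 0.0136 0.015 ]
0.065 52 [0.0122 0.0134 0.0143]
0.07 69 [0.0122 0.0135 0.0145]
0.075 42 [0.0103 0.0123 0.0136]
0.08 67 [0.0001 0.0014 0.0028]
0.055 [-0.0408  0.0399]
0.09 [-0.0259  0.0282]
0.11 [-0.0259  0.0282]
```

```bash
python3 -m pendant '[{"claw":1,"dx":0,"dy":0,"dz":-40,"twist":0},{"claw":1,"dx":0,"dy":0,"dz":-80,"twist":0},{"claw":1,"dx":0,"dy":0,"dz":-110,"twist":0},{"claw":1,"dx":0,"dy":0,"dz":-125,"twist":0},{"claw":1,"dx":2,"dy":0,"dz":-133,"twist":0},{"claw":0.7,"dx":5,"dy":0,"dz":-133,"twist":0},{"claw":0.45,"dx":7,"dy":0,"dz":-133,"twist":0},{"claw":0.45,"dx":7,"dy":0,"dz":-133,"twist":0}]' 5
python3 -m pendant '[{"claw":0.45,"dx":-4,"dy":0,"dz":0,"twist":0},{"claw":0.45,"dx":-8,"dy":1,"dz":0,"twist":0},{"claw":0.45,"dx":-12,"dy":1,"dz":0,"twist":0},{"claw":0.45,"dx":-16,"dy":2,"dz":0,"twist":0},{"claw":0.42,"dx":-20,"dy":2,"dz":0,"twist":0},{"claw":0.4,"dx":-24,"dy":3,"dz":0,"twist":0},{"claw":0.38,"dx":-28,"dy":3,"dz":0,"twist":0},{"claw":0.36,"dx":-31,"dy":3,"dz":0,"twist":0}]'
python3 prof.py | sed -n '1p;8,60p'
```

```text
clock: 22.9
tool_pos: [0.5694, 0.0429, 0.1118]
eef_rot: [0.743, 0.669, 0.001, 0.001]
contact_force: [-0.1, 0.8, -0.6]
opening: 0.756
finger_force: 0.0
clock: 23.7
tool_pos: [0.5365, 0.046, 0.1107]
eef_rot: [0.744, 0.669, -0.0, -0.0]
contact_force: [-0.3, -0.3, 0.5]
opening: 0.363
finger_force: 0.1
tcp rest 0.007643041460810842 0.0009918373879442006 0.11069866502415544 23.7
-0.03 97 [0.0393 0.042  0.0444]
-0.025 190 [0.0489 0.0528 0.151 ]
-0.02 750 [0.041 0.127 0.16 ]
-0.015 950 [0.0385 0.1453 0.1682]
-0.01 911 [0.0379 0.1335 0.1569]
-0.005 163 [0.0635 0.0714 0.0777]
-0.0 230 [0.0899 0.0969 0.1032]
0.005 338 [0.1148 0.1235 0.1303]
0.01 326 [0.1402 0.1479 0.1532]
0.015 317 [0.1533 0.1542 0.1553]
0.02 342 [0.0729 0.1532 0.154 ]
0.025 351 [0.0802 0.1498 0.1573]
0.03 856 [0.086  0.15   0.1686]
0.035 494 [0.084  0.143  0.1604]
0.04 30 [0.1406 0.1481 0.1519]
0.045 43 [0.0124 0.0135 0.0143]
0.05 144 [0.0124 0.0134 0.0144]
0.055 151 [0.0124 0.0134 0.0143]
0.06 150 [0.0125 0.0133 0.0142]
0.065 151 [0.0123 0.0133 0.0142]
0.07 150 [0.0122 0.0134 0.0144]
0.075 77 [0.0112 0.0125 0.0135]
0.08 140 [0.0004 0.0014 0.0024]
0.055 [-0.019   0.0404]
0.09 [-0.024   0.0283]
0.11 [-0.0131  0.0283]
```

```bash
python3 -m pendant '[{"claw":0.34,"dx":-4,"dy":0,"dz":0,"twist":0},{"claw":0.31,"dx":-7,"dy":0,"dz":0,"twist":0},{"claw":0.27,"dx":-9,"dy":1,"dz":0,"twist":0},{"claw":0.22,"dx":-11,"dy":1,"dz":0,"twist":0},{"claw":0.05,"dx":-12,"dy":1,"dz":0,"twist":0},{"claw":0.05,"dx":-12,"dy":1,"dz":0,"twist":0},{"claw":0.05,"dx":-12,"dy":1,"dz":0,"twist":0},{"claw":0.05,"dx":-12,"dy":1,"dz":0,"twist":0}]' 6
python3 prof.py | sed -n '1p;8,24p'
```

```text
clock: 24.55
tool_pos: [0.5251, 0.0469, 0.1107]
eef_rot: [0.744, 0.669, -0.0, 0.0]
contact_force: [0.2, 0.1, -1.4]
opening: 0.133
finger_force: 6.0
tcp rest -0.003808676898951395 0.0006715403002404033 0.11065803963998014 24.55
-0.03 115 [0.0396 0.042  0.0444]
-0.025 225 [0.0486 0.0527 0.1388]
-0.02 716 [0.041  0.1286 0.1583]
-0.015 607 [0.0385 0.1372 0.1572]
-0.01 287 [0.1388 0.1565 0.1576]
-0.005 361 [0.156  0.1569 0.1577]
-0.0 351 [0.1558 0.1567 0.1576]
0.005 541 [0.0408 0.1407 0.1571]
0.01 891 [0.0483 0.1385 0.1674]
0.015 439 [0.0581 0.0639 0.1472]
0.02 241 [0.0678 0.0712 0.0739]
0.025 327 [0.0781 0.0812 0.0841]
0.03 217 [0.085 0.086 0.087]
0.035 72 [0.0828 0.0838 0.0848]
0.05 64 [0.0126 0.0134 0.0144]
0.055 153 [0.0122 0.0134 0.0145]
0.06 150 [0.0123 0.0133 0.0144]
```

Now held flat by both faces and vertical, with the foot 75 mm below the TCP. Lift and carry to the slot.

```bash
python3 -m pendant '[{"claw":0.05,"dx":0,"dy":0,"dz":10,"twist":0},{"claw":0.05,"dx":0,"dy":0,"dz":40,"twist":0},{"claw":0.05,"dx":0,"dy":0,"dz":80,"twist":0},{"claw":0.05,"dx":0,"dy":0,"dz":115,"twist":0},{"claw":0.05,"dx":0,"dy":20,"dz":135,"twist":0},{"claw":0.05,"dx":-3,"dy":55,"dz":140,"twist":-0.03},{"claw":0.05,"dx":-6,"dy":95,"dz":140,"twist":-0.06},{"claw":0.05,"dx":-10,"dy":135,"dz":140,"twist":-0.1}]' 20 >/dev/null
python3 -m pendant '[{"claw":0.05,"dx":-4,"dy":40,"dz":0,"twist":0},{"claw":0.05,"dx":-6,"dy":75,"dz":0,"twist":0},{"claw":0.05,"dx":-7,"dy":95,"dz":0,"twist":0},{"claw":0.05,"dx":-7,"dy":101,"dz":0,"twist":0},{"claw":0.05,"dx":-7,"dy":101,"dz":0,"twist":0},{"claw":0.05,"dx":-7,"dy":101,"dz":0,"twist":0}]'
cat > slot.py <<'E'
from h import *
p,d,s=snap('wrist','w6'); W=cloud('wrist',d,s).reshape(-1,3)
Rm=R.from_quat(s['eef_rot']).as_matrix();print(s['clock'],s['tool_pos'],'yaw y',np.degrees(np.arctan2(Rm[1,1],Rm[0,1])).round(2))
a=np.deg2rad(-11.65); ex=np.array([np.cos(a),np.sin(a)]); ey=np.array([-ex[1],ex[0]])
D=W[:,:2]-[.5084,.2829]; X=D@ex; Y=D@ey
t=np.array(s['tool_pos'][:2])-[.5084,.2829]; print('tcp in slot frame',t@ex,t@ey)
m=(abs(W[:,2]-.0635)<.004)&(abs(X)<.08)&(abs(Y)<.04)
h,e=np.histogram(X[m],bins=np.arange(-.03,.08,.002)); print([(round(x,3),int(c)) for x,c in zip(e,h) if c>3])
q=m&(X<-.005)&(X>-.03)
if q.sum()>20: print('plate A Y',np.percentile(Y[q],[1,99]).round(4),'X',np.percentile(X[q],[2,98]).round(4),'slope deg',np.degrees(np.polyfit(Y[q],X[q],1)[0]))
q=m&(X>.005)&(X<.02)
if q.sum()>20: print('plate B Y',np.percentile(Y[q],[1,99]).round(4),'X',np.percentile(X[q],[2,98]).round(4))
T=(W-s['tool_pos'])@Rm; k=(abs(T[:,1])<.02)&(T[:,0]>-.04)&(T[:,0]<.06)&(T[:,2]>-.06)&(T[:,2]<.09)
# broad face top & side edge of panel (seen from +x tool side)
k&=(abs(T[:,1])<.015)
for z in np.arange(-.05,.09,.01):
    j=k&(abs(T[:,2]-z)<.004)
    if j.sum()>5: print('toolz',round(z,3),j.sum(),'y',np.percentile(T[j,1],[3,97]).round(4),'x',np.percentile(T[j,0],[3,97]).round(4))
E
python3 slot.py
```

```text
clock: 26.0
tool_pos: [0.5084, 0.2808, 0.2511]
eef_rot: [0.777, 0.63, -0.0, 0.001]
contact_force: [0.3, 0.3, -1.1]
opening: 0.132
finger_force: 20.0
26.0 [0.50843464 0.2808192  0.25106722] yaw y -11.94
tcp in slot frame 0.00045410398850750477 -0.002030944668726037
[(np.float64(-0.016), 31), (np.float64(-0.014), 121), (np.float64(-0.012), 98), (np.float64(-0.01), 40), (np.float64(0.008), 37), (np.float64(0.01), 97), (np.float64(0.012), 112), (np.float64(0.014), 80), (np.float64(0.044), 65), (np.float64(0.046), 140), (np.float64(0.048), 132), (np.float64(0.05), 67), (np.float64(0.052), 45), (np.float64(0.054), 17), (np.float64(0.068), 12), (np.float64(0.07), 25), (np.float64(0.072), 24), (np.float64(0.074), 6)]
plate A Y [-0.0282  0.0341] X [-0.0145 -0.009 ] slope deg 1.7671036984045017
plate B Y [-0.0314  0.0339] X [0.0098 0.0151]
toolz -0.05 2375 y [-0.0135  0.0131] x [-0.0222  0.0259]
toolz -0.04 834 y [-0.0142  0.0142] x [0.008  0.0276]
toolz -0.03 664 y [-0.0146  0.0144] x [0.0073 0.0276]
toolz -0.02 516 y [-0.0143  0.0141] x [0.0081 0.0275]
toolz -0.01 387 y [-0.0142  0.0143] x [0.0081 0.0276]
toolz 0.0 197 y [-0.0138  0.0137] x [0.0081 0.0276]
toolz 0.01 102 y [-0.0059  0.0049] x [0.0267 0.0277]
toolz 0.02 92 y [-0.0058  0.0052] x [0.0264 0.0276]
toolz 0.03 71 y [-0.006   0.0053] x [0.0266 0.0276]
toolz 0.04 62 y [-0.0059  0.0051] x [0.0263 0.0275]
toolz 0.05 50 y [-0.0059  0.0051] x [0.0267 0.0276]
toolz 0.06 49 y [-0.0059  0.0048] x [0.0268 0.0275]
toolz 0.07 27 y [-0.0058  0.0047] x [0.0271 0.0275]
```

```bash
python3 -m pendant '[{"claw":0.05,"dx":0,"dy":2,"dz":-30,"twist":0},{"claw":0.05,"dx":0,"dy":2,"dz":-65,"twist":0},{"claw":0.05,"dx":0,"dy":2,"dz":-95,"twist":0},{"claw":0.05,"dx":0,"dy":2,"dz":-110,"twist":0},{"claw":0.05,"dx":0,"dy":2,"dz":-120,"twist":0},{"claw":0.05,"dx":0,"dy":2,"dz":-130,"twist":0},{"claw":0.05,"dx":0,"dy":2,"dz":-130,"twist":0}]'
python3 -m pendant '[{"claw":0.05,"dx":0,"dy":0,"dz":-10,"twist":0},{"claw":0.05,"dx":0,"dy":0,"dz":-20,"twist":0},{"claw":0.05,"dx":0,"dy":0,"dz":-30,"twist":0},{"claw":0.05,"dx":0,"dy":0,"dz":-33,"twist":0},{"claw":0.05,"dx":0,"dy":0,"dz":-33,"twist":0}]'
```

```text
clock: 26.75
tool_pos: [0.5079, 0.2841, 0.1202]
eef_rot: [0.776, 0.63, -0.001, 0.0]
contact_force: [-0.5, -0.7, -1.0]
opening: 0.137
finger_force: 20.0
clock: 27.25
tool_pos: [0.5077, 0.2847, 0.087]
eef_rot: [0.776, 0.631, -0.001, -0.0]
contact_force: [-0.7, -0.4, -0.7]
opening: 0.135
finger_force: 20.0
```

```bash
python3 -m pendant '[{"claw":0.05,"dx":0,"dy":0,"dz":-1,"twist":0},{"claw":0.05,"dx":0,"dy":0,"dz":-2,"twist":0},{"claw":0.05,"dx":0,"dy":0,"dz":-2,"twist":0}]'
python3 -m pendant '[{"claw":0.05,"dx":0,"dy":0,"dz":-1,"twist":0},{"claw":0.05,"dx":0,"dy":0,"dz":-1,"twist":0},{"claw":0.05,"dx":0,"dy":0,"dz":-1,"twist":0}]' 8
```

```text
clock: 27.55
tool_pos: [0.5082, 0.285, 0.0859]
eef_rot: [0.776, 0.631, 0.0, 0.0]
contact_force: [-0.5, -0.1, -0.5]
opening: 0.136
finger_force: 20.0
clock: 27.85
tool_pos: [0.5084, 0.2851, 0.0852]
eef_rot: [0.776, 0.631, 0.0, 0.0]
contact_force: [0.6, -0.3, 3.4]
opening: 0.136
finger_force: 8.0
```

It has touched the pad. Release with a limited opening, rise and check.

```bash
python3 -m pendant '[{"claw":0.2,"dx":0,"dy":0,"dz":0,"twist":0},{"claw":0.3,"dx":0,"dy":0,"dz":0,"twist":0},{"claw":0.4,"dx":0,"dy":0,"dz":0,"twist":0},{"claw":0.4,"dx":0,"dy":0,"dz":0,"twist":0},{"claw":0.4,"dx":0,"dy":0,"dz":0,"twist":0}]'
python3 -m pendant '[{"claw":0.4,"dx":0,"dy":0,"dz":15,"twist":0},{"claw":0.4,"dx":0,"dy":0,"dz":40,"twist":0},{"claw":0.4,"dx":0,"dy":0,"dz":80,"twist":0},{"claw":0.4,"dx":0,"dy":0,"dz":125,"twist":0},{"claw":0.4,"dx":0,"dy":0,"dz":160,"twist":0},{"claw":0.4,"dx":0,"dy":0,"dz":190,"twist":0},{"claw":0.4,"dx":0,"dy":0,"dz":190,"twist":0},{"claw":0.4,"dx":0,"dy":0,"dz":190,"twist":0}]'
python3 - <<'E'
from h import *
p,d,s=snap('wrist','w7'); W=cloud('wrist',d,s).reshape(-1,3); q,_,_=snap('side','sd7')
a=np.deg2rad(-11.65); ex=np.array([np.cos(a),np.sin(a)]); ey=np.array([-ex[1],ex[0]])
D=W[:,:2]-[.5084,.2829]; X=D@ex; Y=D@ey
for x in(0,.06,.12):
    m=(abs(X-x)<.03)&(W[:,2]>.1)&(W[:,2]<.15)&(abs(Y)<.06)
    if m.sum(): 
        k=m&(W[:,2]>np.percentile(W[m,2],90)-.004); print(x,m.sum(),'top z',np.percentile(W[m,2],[50,95]).round(4),'X',np.percentile(X[k],[2,98]).round(4),'Y',np.percentile(Y[k],[2,98]).round(4))
u,v=proj('side',[[.55,.28,.07]])[0].astype(int)
cv2.imwrite('pics/c7.png',np.hstack([cv2.resize(p,(500,375)),cv2.resize(q[v-50:v+50,u-40:u+40],(300,375))]))
E
```

```text
clock: 28.35
tool_pos: [0.508, 0.2849, 0.0846]
eef_rot: [0.776, 0.631, -0.0, 0.0]
contact_force: [0.5, -0.1, 0.3]
opening: 0.397
finger_force: 0.0
clock: 29.15
tool_pos: [0.508, 0.285, 0.2758]
eef_rot: [0.776, 0.631, 0.001, -0.0]
contact_force: [-0.4, 0.5, 0.5]
opening: 0.396
finger_force: 0.0
0 898 top z [0.1313 0.1326] X [-0.0068  0.0049] Y [-0.0245  0.0284]
0.06 1193 top z [0.1288 0.1303] X [0.0544 0.0659] Y [-0.0265  0.0271]
0.12 1531 top z [0.1282 0.13  ] X [0.114  0.1259] Y [-0.0263  0.027 ]
```

View pics/c7.png

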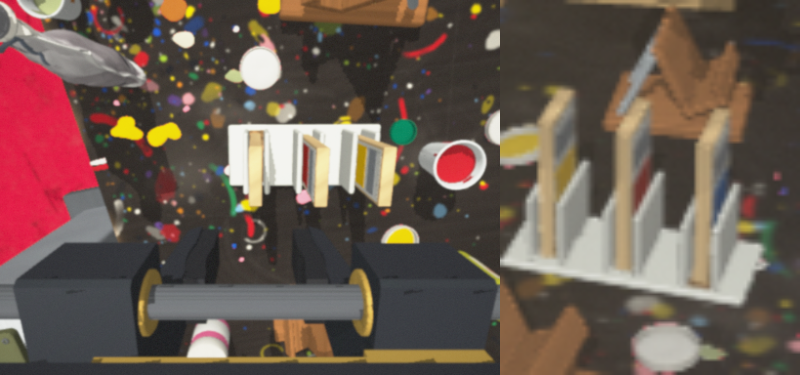

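All three panels stand in the rack. The blue one is in the corked slot at picture (256,165), its top 130 mm above the table, so it is fully down on the 10 mm pad. The gripper is clear, so I'm handing in.

```bash
python3 -c "
from plant import r
print(r.finish_job())"
```

```text
the job is handed in; nothing more can be done
None
```

The blue panel was tipped up, taken by its raised end, leaned on the smaller rest and let go, then re-gripped by its faces and stood fully down on the cork pad in the rack's empty slot; the job is handed in at about 29 s of the 69 s allowed.

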